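Load the specimen carriage and run it home into the reader

TASK

Stand every squat specimen pot on the bench upright in a nest of its own on the drawn-out carriage, and press down each cap until it is fully seated. Then push the carriage by its upright post: it sticks at first and breaks free, and must be taken steadily, without slamming, right up to the hidden end stop inside the reader; finally press the start button on the reader. Leave the other things on the bench where they are.

Things in the scene. Friction and masses are not known exactly. Their poses are not given: they have to be found in the camera images.
- pot0: squat round specimen pot, 48 mm diameter, white with a paper label band; its body is 42 mm tall and carries a push-on grey cap (see its cap joint). Origin: centre of its underside, z up. 105 g nominal. Between three and five such pots are present (None if absent), standing on the bench beyond the carriage. Squeeze it by the body, below the cap.
- cap0 (a joint): how far the cap of pot0 stands proud, in m: 0 = fully seated, at most 0.007. The cap is a disc 46 mm across and 10 mm thick on the pot's axis; its top is 52 mm + this value above the pot's underside. It stays where it is left; about 7 N straight down moves it, then it stops firmly at 0.
- pot1: squat round specimen pot, 48 mm diameter, white with a paper label band; its body is 42 mm tall and carries a push-on grey cap (see its cap joint). Origin: centre of its underside, z up. 105 g nominal. Between three and five such pots are present (None if absent), standing on the bench beyond the carriage. Squeeze it by the body, below the cap.
- cap1 (a joint): how far the cap of pot1 stands proud, in m: 0 = fully seated, at most 0.007. The cap is a disc 46 mm across and 10 mm thick on the pot's axis; its top is 52 mm + this value above the pot's underside. It stays where it is left; about 7 N straight down moves it, then it stops firmly at 0.
- pot2: squat round specimen pot, 48 mm diameter, white with a paper label band; its body is 42 mm tall and carries a push-on grey cap (see its cap joint). Origin: centre of its underside, z up. 105 g nominal. Between three and five such pots are present (None if absent), standing on the bench beyond the carriage. Squeeze it by the body, below the cap.
- cap2 (a joint): how far the cap of pot2 stands proud, in m: 0 = fully seated, at most 0.007. The cap is a disc 46 mm across and 10 mm thick on the pot's axis; its top is 52 mm + this value above the pot's underside. It stays where it is left; about 7 N straight down moves it, then it stops firmly at 0.
- pot3: squat round specimen pot, 48 mm diameter, white with a paper label band; its body is 42 mm tall and carries a push-on grey cap (see its cap joint). Origin: centre of its underside, z up. 105 g nominal. Between three and five such pots are present (None if absent), standing on the bench beyond the carriage. Squeeze it by the body, below the cap.
- cap3 (a joint): how far the cap of pot3 stands proud, in m: 0 = fully seated, at most 0.007. The cap is a disc 46 mm across and 10 mm thick on the pot's axis; its top is 52 mm + this value above the pot's underside. It stays where it is left; about 7 N straight down moves it, then it stops firmly at 0.
- pot4: squat round specimen pot, 48 mm diameter, white with a paper label band; its body is 42 mm tall and carries a push-on grey cap (see its cap joint). Origin: centre of its underside, z up. 105 g nominal. Between three and five such pots are present (None if absent), standing on the bench beyond the carriage. Squeeze it by the body, below the cap.
- cap4 (a joint): how far the cap of pot4 stands proud, in m: 0 = fully seated, at most 0.007. The cap is a disc 46 mm across and 10 mm thick on the pot's axis; its top is 52 mm + this value above the pot's underside. It stays where it is left; about 7 N straight down moves it, then it stops firmly at 0.
- nest0 (a point): centre of the floor of one of the five square nests in a row on the carriage (58 mm apart, along the rail), about 28 mm above the bench; each is 53 x 53 mm inside with rims 5 mm thick and 6 mm high, nothing above them. Its x and y axes are those of the rail body. Any pot may go in any nest.
- nest1 (a point): centre of the floor of one of the five square nests in a row on the carriage (58 mm apart, along the rail), about 28 mm above the bench; each is 53 x 53 mm inside with rims 5 mm thick and 6 mm high, nothing above them. Its x and y axes are those of the rail body. Any pot may go in any nest.
- nest2 (a point): centre of the floor of one of the five square nests in a row on the carriage (58 mm apart, along the rail), about 28 mm above the bench; each is 53 x 53 mm inside with rims 5 mm thick and 6 mm high, nothing above them. Its x and y axes are those of the rail body. Any pot may go in any nest.
- nest3 (a point): centre of the floor of one of the five square nests in a row on the carriage (58 mm apart, along the rail), about 28 mm above the bench; each is 53 x 53 mm inside with rims 5 mm thick and 6 mm high, nothing above them. Its x and y axes are those of the rail body. Any pot may go in any nest.
- nest4 (a point): centre of the floor of one of the five square nests in a row on the carriage (58 mm apart, along the rail), about 28 mm above the bench; each is 53 x 53 mm inside with rims 5 mm thick and 6 mm high, nothing above them. Its x and y axes are those of the rail body. Any pot may go in any nest.
- track: the reader's base: a straight aluminium rail (66 mm wide) along its own y, with the white reader housing at its +y end, 120 mm wide (x), 80 mm high, its front face at y = 0.170 and its back at y = 0.320. Fixed to the bench. Origin: on the bench under the middle of the rail; x, y level, z up. The rail ends at y = -0.345.
- carriage (a joint): travel of the carriage along the rail's +y, towards the reader, in m: near 0 when drawn out; the firm end stop is hidden in the reader, some 80 to 120 mm on. A sprung catch in the first 10 mm holds it: 10 to 15 N along the rail breaks it free, then only about 2 N of friction and slight damping remain. When home, the nest rims are still about 50 mm clear of the reader.
- post_top (a point): centre of the top of the upright steel push post at the carriage's end away from the reader: 22 mm diameter, 44 mm tall above the carriage plate (top about 72 mm above the bench). The plate goes on 22 mm behind its axis (-y of the rail body), its top 28 mm above the bench; nothing else is there. The nearest nest rim is 18 mm in front of the post.
- start (a joint): travel of the start button, in m: 0 = out, 0.006 = fully pressed; it springs back; about 5 N presses it fully. A press counts from 0.004.
- start_top (a point): centre of the top face of the start button: a round button 28 mm across on top of the reader housing, pressed straight down; its top is about 102 mm above the bench.
- talljar: bystander: capped jar of 48 mm diameter but 100 mm tall (the pots are half as tall); not a specimen pot. Origin: centre of its underside.
- labelroll: bystander: roll of paper labels lying flat, 72 mm across, 30 mm high, hole 38 mm. Origin: centre of its underside.
- beaker: bystander: open clear glass cup, 66 mm across, 80 mm tall. Origin: centre of its underside.
- spray: bystander: white bottle, 72 mm diameter, 190 mm tall. Origin: centre of its underside.

How it is judged:
On the way, in this order (a step that is already met when the one before it is completed fails the run):
1. with the carriage still drawn out, every pot stands in a nest and every cap is fully seated (((horizontal distance between pot0 and nest0 below 0.006 m and z of pot0 in the frame of nest0 below 0.004 m) or (horizontal distance between pot0 and nest1 below 0.006 m and z of pot0 in the frame of nest1 below 0.004 m) or (horizontal distance between pot0 and nest2 below 0.006 m and z of pot0 in the frame of nest2 below 0.004 m) or (horizontal distance between pot0 and nest3 below 0.006 m and z of pot0 in the frame of nest3 below 0.004 m) or (horizontal distance between pot0 and nest4 below 0.006 m and z of pot0 in the frame of nest4 below 0.004 m)) and angle between each of pot0, pot1, pot2, pot3, pot4's own z axis and vertical below 0.08 rad and ((horizontal distance between pot1 and nest0 below 0.006 m and z of pot1 in the frame of nest0 below 0.004 m) or (horizontal distance between pot1 and nest1 below 0.006 m and z of pot1 in the frame of nest1 below 0.004 m) or (horizontal distance between pot1 and nest2 below 0.006 m and z of pot1 in the frame of nest2 below 0.004 m) or (horizontal distance between pot1 and nest3 below 0.006 m and z of pot1 in the frame of nest3 below 0.004 m) or (horizontal distance between pot1 and nest4 below 0.006 m and z of pot1 in the frame of nest4 below 0.004 m)) and ((horizontal distance between pot2 and nest0 below 0.006 m and z of pot2 in the frame of nest0 below 0.004 m) or (horizontal distance between pot2 and nest1 below 0.006 m and z of pot2 in the frame of nest1 below 0.004 m) or (horizontal distance between pot2 and nest2 below 0.006 m and z of pot2 in the frame of nest2 below 0.004 m) or (horizontal distance between pot2 and nest3 below 0.006 m and z of pot2 in the frame of nest3 below 0.004 m) or (horizontal distance between pot2 and nest4 below 0.006 m and z of pot2 in the frame of nest4 below 0.004 m)) and ((horizontal distance between pot3 and nest0 below 0.006 m and z of pot3 in the frame of nest0 below 0.004 m) or (horizontal distance between pot3 and nest1 below 0.006 m and z of pot3 in the frame of nest1 below 0.004 m) or (horizontal distance between pot3 and nest2 below 0.006 m and z of pot3 in the frame of nest2 below 0.004 m) or (horizontal distance between pot3 and nest3 below 0.006 m and z of pot3 in the frame of nest3 below 0.004 m) or (horizontal distance between pot3 and nest4 below 0.006 m and z of pot3 in the frame of nest4 below 0.004 m)) and ((horizontal distance between pot4 and nest0 below 0.006 m and z of pot4 in the frame of nest0 below 0.004 m) or (horizontal distance between pot4 and nest1 below 0.006 m and z of pot4 in the frame of nest1 below 0.004 m) or (horizontal distance between pot4 and nest2 below 0.006 m and z of pot4 in the frame of nest2 below 0.004 m) or (horizontal distance between pot4 and nest3 below 0.006 m and z of pot4 in the frame of nest3 below 0.004 m) or (horizontal distance between pot4 and nest4 below 0.006 m and z of pot4 in the frame of nest4 below 0.004 m)) and value of joint each of cap0, cap1, cap2, cap3, cap4 below 0.0015 m and linear speed of each of pot0, pot1, pot2, pot3, pot4 below 0.02 m/s and value of joint carriage below 0.012 m), for 0.2 s.
2. the carriage is at its end stop (value of joint carriage above 0.097 m), for 0.3 s.
3. the start button is pressed (value of joint start above 0.004 m), for 0.05 s.
At the end, for the whole second after the job is handed in: every pot present stands upright (within 0.08 rad) on the floor of a nest, within 6 mm of its centre and at rest, every cap is seated to within 1.5 mm, the carriage is within 3 mm of its end stop and at rest, and the start button is released (((horizontal distance between pot0 and nest0 below 0.006 m and z of pot0 in the frame of nest0 below 0.004 m) or (horizontal distance between pot0 and nest1 below 0.006 m and z of pot0 in the frame of nest1 below 0.004 m) or (horizontal distance between pot0 and nest2 below 0.006 m and z of pot0 in the frame of nest2 below 0.004 m) or (horizontal distance between pot0 and nest3 below 0.006 m and z of pot0 in the frame of nest3 below 0.004 m) or (horizontal distance between pot0 and nest4 below 0.006 m and z of pot0 in the frame of nest4 below 0.004 m)) and angle between each of pot0, pot1, pot2, pot3, pot4's own z axis and vertical below 0.08 rad and ((horizontal distance between pot1 and nest0 below 0.006 m and z of pot1 in the frame of nest0 below 0.004 m) or (horizontal distance between pot1 and nest1 below 0.006 m and z of pot1 in the frame of nest1 below 0.004 m) or (horizontal distance between pot1 and nest2 below 0.006 m and z of pot1 in the frame of nest2 below 0.004 m) or (horizontal distance between pot1 and nest3 below 0.006 m and z of pot1 in the frame of nest3 below 0.004 m) or (horizontal distance between pot1 and nest4 below 0.006 m and z of pot1 in the frame of nest4 below 0.004 m)) and ((horizontal distance between pot2 and nest0 below 0.006 m and z of pot2 in the frame of nest0 below 0.004 m) or (horizontal distance between pot2 and nest1 below 0.006 m and z of pot2 in the frame of nest1 below 0.004 m) or (horizontal distance between pot2 and nest2 below 0.006 m and z of pot2 in the frame of nest2 below 0.004 m) or (horizontal distance between pot2 and nest3 below 0.006 m and z of pot2 in the frame of nest3 below 0.004 m) or (horizontal distance between pot2 and nest4 below 0.006 m and z of pot2 in the frame of nest4 below 0.004 m)) and ((horizontal distance between pot3 and nest0 below 0.006 m and z of pot3 in the frame of nest0 below 0.004 m) or (horizontal distance between pot3 and nest1 below 0.006 m and z of pot3 in the frame of nest1 below 0.004 m) or (horizontal distance between pot3 and nest2 below 0.006 m and z of pot3 in the frame of nest2 below 0.004 m) or (horizontal distance between pot3 and nest3 below 0.006 m and z of pot3 in the frame of nest3 below 0.004 m) or (horizontal distance between pot3 and nest4 below 0.006 m and z of pot3 in the frame of nest4 below 0.004 m)) and ((horizontal distance between pot4 and nest0 below 0.006 m and z of pot4 in the frame of nest0 below 0.004 m) or (horizontal distance between pot4 and nest1 below 0.006 m and z of pot4 in the frame of nest1 below 0.004 m) or (horizontal distance between pot4 and nest2 below 0.006 m and z of pot4 in the frame of nest2 below 0.004 m) or (horizontal distance between pot4 and nest3 below 0.006 m and z of pot4 in the frame of nest3 below 0.004 m) or (horizontal distance between pot4 and nest4 below 0.006 m and z of pot4 in the frame of nest4 below 0.004 m)) and value of joint each of cap0, cap1, cap2, cap3, cap4 below 0.0015 m and linear speed of each of pot0, pot1, pot2, pot3, pot4 below 0.02 m/s and value of joint carriage above 0.097 m and velocity of joint carriage below 0.01 m/s and value of joint start below 0.002 m); the robot touches nothing.
It fails at once if the carriage is slammed along its rail (faster than 0.35 m/s) (velocity of joint carriage above 0.35 m/s).
It fails at once if a bystander is disturbed (moved more than 40 mm) (distance of any of talljar, labelroll, beaker, spray from where it was at the start of the episode above 0.04 m).
Of pot0, pot1, pot2, pot3, pot4 only 3 to 5 are there at a start; the rules pass over those that are not, and their reading is None.
At some moment in a run one of pot0, pot1, pot2, pot3, pot4 may be knocked a few centimetres aside while the robot is not near it.
It also fails if it takes over 210 s, if anything falls off the work surface, if the arm or the gripper's body presses on something with over 40 N, if the wrist force passes 120 N, or if a joint passes its speed limit or range.

ROBOT

A 6-joint arm with a two-finger parallel gripper is mounted at the origin on the work surface. World frame = base frame: x ahead of the robot, y to its left, z up, the work surface at z = 0. Lengths are in m, angles in rad, forces in N, time in s.
With the tool pointing down it reaches from about 0.35 to 0.925 m from the base axis. Payload 6.4 kg.
Tool frame: the origin (TCP) lies at the very end of the fingers, on their centre line; the grasp point (between the pads) lies 19 mm behind it; z points along the fingers, y is the line along which they close (so a half turn about z gives the same grasp; the last joint's range is limited). The gripper opens to 85 mm and grips with 20 to 120 N. Pads are 22 mm wide; open, the fingers measure 114 mm over their backs; the gripper's body (76 mm by 85 mm) begins 54 mm behind the grasp point. The pads swing forward as they close: fully open they stand 13 mm farther back than shut.
Start: joints at [1.097, 0.245, 1.558, -0, 1.339, -0.174], TCP at [0.192, 0.621, 0.231] pointing down, gripper open.
Joint ranges: [-3.13, 3.13], [-1.02, 2.26], [0.13, 2.54], [-0.95, 4.09], [0.21, 2.88], [-2.74, 2.74]. Speed limits (rad/s): [2.57, 2.57, 3.14, 3.14, 3.14, 3.14].

INTERFACE

Orientations are given as [roll, pitch, yaw] about the fixed x, y, z axes, in that order (R = Rz(yaw) Ry(pitch) Rx(roll)).
In Python, from plant import * gives the robot as it stands. Calls block until the motion is done:
- move_to(position, orientation): joint-space move of the TCP to a pose.
- move_straight(position, ori=None, speed=0.15): straight line of the TCP; ori=None keeps the orientation; speed is the mean speed in m/s.
- set_joints(angles): joint-space move.
- move_gripper(opening): finger opening in m; the grip force is fixed at half the most; returns when the fingers have stopped.
- wait(seconds).
- solve_ik(position, orientation): joint angles nearest the present ones, or None.
- camera(name): name is "side" or "top"; returns (picture, depth): 400x640x3 uint8, red, green, blue; 400x640 float32, m along the optical axis (not along the pixel's ray), 0 where there is no reading.
- calibration(name): a dict with "K" (3x3 intrinsics, pixels), "pose" (4x4, takes a point from camera to world coordinates). Camera axes: x right, y up, looking along -z (the intrinsics and any distortion apply to the point x, -y, -z); pixel columns grow to the right and rows downward; lengths in m; the calibration is good to about 2 mm. A picture is of the moment at which its call begins. calibration takes no time and is no camera call.
A pose or a line that the arm cannot do raises IKError and nothing moves.
- job_done(): hands the job in; it is judged then, once.
Readings, each from a call of its own:
- read_time_s(): time.
- read_joints(): joint angles.
- read_qd(): joint speeds.
- read_tau(): joint torques, N m.
- read_ee_pos(): TCP position.
- read_tool_rot(): TCP orientation.
- read_contact_force(): force on the tool from outside, world axes, zero at the start.
- read_ft_torque(): the same for the moment, N m.
- read_finger_gap(): finger opening in m.
- read_grasp_force(): force on a finger pad.
Only numpy, scipy, OpenCV 4.12 (cv2) and the standard library are available. Lean on these libraries where they do the work, as an engineer would, in place of code of your own. Each camera call takes 0.05 s, during which the arm holds its last target. There are 200 camera calls.

## Working session

There is one attempt and no reset: what is moved stays moved. The work goes in short steps, each a Python script; the robot and the scene stay as the last script left them, time stands still between calls to the robot, and variables do not carry over. Pictures are saved under pics/ and viewed, at most 14 in all, crops included, and the job is handed in when it is done.

```bash
mkdir -p pics; ls; python3 - <<'E'
from plant import *
import cv2,numpy as np
for n in("top","side"):
    p,d=camera(n); cv2.imwrite(f"pics/{n}0.png",p[:,:,::-1]); np.savez(f"{n}0.npz",p=p,d=d)
    c=calibration(n); print(n,{k:np.round(v,4).tolist() if hasattr(v,'__len__') else v for k,v in c.items()})
print(read_time_s(),read_tool_rot(),read_contact_force())
E
```

```text
pics
top {'K': [[398.4437, 0.0, 319.9844], [0.0, 398.4437, 198.6873], [0.0, 0.0, 1.0]], 'pose': [[0.0268, 0.9813, -0.1908, 0.4433], [-0.9992, 0.0318, 0.0236, 0.022], [0.0293, 0.1901, 0.9813, 1.034], [0.0, 0.0, 0.0, 1.0]]}
side {'K': [[422.6954, 0.0, 322.8364], [0.0, 422.6954, 206.2349], [0.0, 0.0, 1.0]], 'pose': [[0.9971, 0.06, -0.0478, 0.558], [-0.076, 0.6871, -0.7226, -0.8092], [-0.0106, 0.7241, 0.6896, 0.8361], [0.0, 0.0, 0.0, 1.0]]}
0.1 [-3.13980865e+00 -3.14413039e-04  2.84182576e+00] [-0.0646479   0.17362369 -0.54835269]
```

View pics/top0.png

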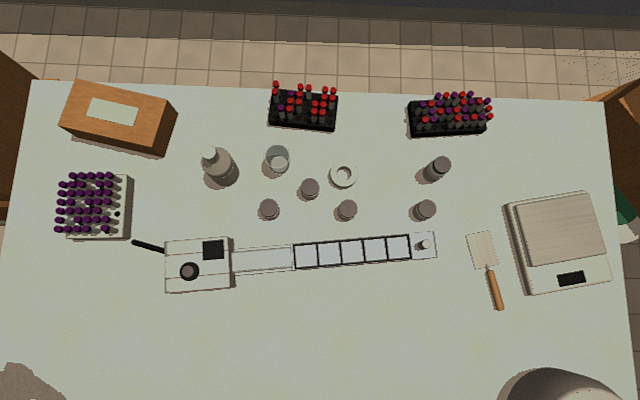

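View pics/side0.png

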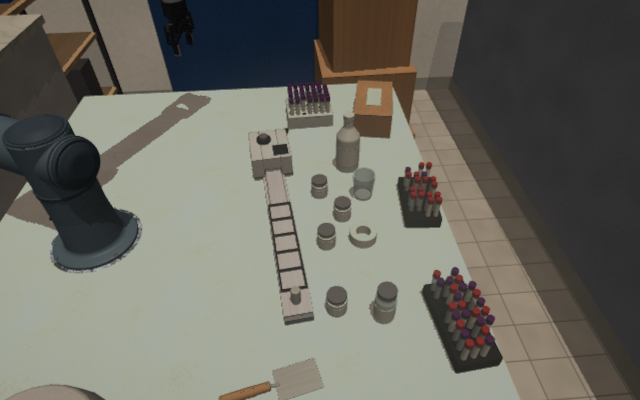

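The top view shows 4 squat pots with caps at (269,210), (310,189), (347,210) and (425,210). The tall jar is at (440,165), the label roll at (343,175), the beaker at (277,158) and the spray bottle at (218,165). The nest row runs from (305,255) to (400,247), with the post at (424,244) and the button at (189,271). The side view agrees.

```bash
cat > vis.py <<'E'
import numpy as np, cv2
from plant import *
def cloud(n,d):
    c=calibration(n);K=c["K"];P=np.array(c["pose"])
    v,u=np.mgrid[:400,:640]
    X=np.stack([(u-K[0][2])/K[0][0]*d,-(v-K[1][2])/K[1][1]*d,-d],-1)
    return X@P[:3,:3].T+P[:3,3]
def ray(n,uv,z):
    c=calibration(n);K=c["K"];P=np.array(c["pose"])
    r=P[:3,:3]@np.array([(uv[0]-K[0][2])/K[0][0],-(uv[1]-K[1][2])/K[1][1],-1])
    return (P[:3,3]+r*(z-P[2,3])/r[2])[:2]
def blobs(n,d,lo,hi,amin,xr=(.3,.85),yr=(-.45,.6)):
    """components of points with lo<z<hi: (x,y,zmedian,area,u,v), by ray of the pixel centroid"""
    W=cloud(n,d);z=W[...,2]
    m=(z>lo)&(z<hi)&(d>0)&(W[...,0]>xr[0])&(W[...,0]<xr[1])&(W[...,1]>yr[0])&(W[...,1]<yr[1])
    k,L,S,C=cv2.connectedComponentsWithStats(m.astype(np.uint8),connectivity=4)
    out=[]
    for i in range(1,k):
        if S[i,4]>=amin:
            zm=np.median(z[L==i]); out.append([*ray(n,C[i],zm),zm,S[i,4],*C[i]])
    return np.array(out)
E
python3 - <<'E'
from vis import *
np.set_printoptions(precision=4,suppress=True)
for n in("top","side"):
    f=np.load(n+"0.npz");d=f["d"];p=f["p"]
    W=cloud(n,d);g=W[250:330,300:450,2] if n=="top" else W[150:250,150:230,2]
    print(n,"bench z",np.median(g),g.std())
    print("caps",blobs(n,d,.047,.068,40),sep="\n")
    print("high",blobs(n,d,.068,.115,25),sep="\n")
    print("rims/plate",blobs(n,d,.018,.045,300),sep="\n")
    w=2 if n=="top" else 2
    a=p[225:300,150:450] if n=="top" else p[120:330,230:420]
    s=2.6 if n=="top" else 2.8
    cv2.imwrite(f"pics/{n}c.png",cv2.resize(a[:,:,::-1],None,fx=s,fy=s,interpolation=cv2.INTER_CUBIC))
E
```

```text
top bench z 0.0019402541787950645 0.06641308181809213
caps
[[   0.7804    0.4528    0.0577  290.      142.8448  136.1241]
 [   0.7522    0.1166    0.0577   84.      274.8929  151.3571]
 [   0.7098   -0.2827    0.0585   72.      431.0556  172.625 ]
 [   0.6819    0.2307    0.0562   66.      228.0455  176.803 ]
 [   0.5792    0.5159    0.0516 1118.      108.7943  214.0009]
 [   0.6633    0.0271    0.0585  259.      308.9035  186.4595]
 [   0.6508    0.5643    0.0532   76.       92.4211  184.7895]
 [   0.6047    0.5806    0.0537   74.       83.0541  202.8243]
 [   0.6072    0.1273    0.0586  271.      267.7159  207.2472]
 [   0.6109   -0.07      0.0584  265.      347.2755  208.2755]
 [   0.6173   -0.2678    0.0583  268.      426.097   208.2388]
 [   0.4697    0.2113    0.0569   80.      229.8375  262.525 ]]
high
[[   0.8019    0.4906    0.0911 3085.      122.8366  122.6058]
 [   0.8423    0.0018    0.0937   42.      321.3095  114.0714]
 [   0.8437    0.0218    0.093    33.      313.3636  113.3939]
 [   0.8355   -0.2555    0.0943   52.      423.3462  120.3077]
 [   0.8378   -0.2763    0.
[... 2180 characters left out ...]
0.7351    0.1062    0.0751  163.      363.5399  174.8896]
 [   0.8454    0.0021    0.0863   57.      410.9298  194.2105]
 [   0.839    -0.2773    0.0899  156.      437.5641  279.4167]
 [   0.7202   -0.31      0.0968  458.      386.1769  294.0895]
 [   0.5299   -0.265     0.0698   58.      294.7069  290.1034]
 [   0.8451   -0.3587    0.0879  110.      451.2727  312.4727]
 [   0.847    -0.3895    0.0869   36.      456.75    326.25  ]]
rims/plate
[[   0.6027    0.4796    0.0322  306.      310.085   119.2647]
 [   0.5089   -0.094     0.026  3657.      285.5092  244.8657]
 [   0.7092   -0.0688    0.027   396.      362.3965  232.3535]
 [   0.8387   -0.348     0.0324  836.      441.6734  322.6615]]
```

View pics/topc.png

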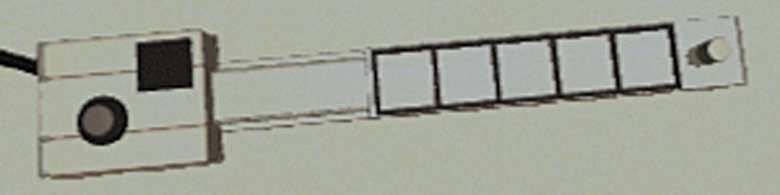

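View pics/sidec.png

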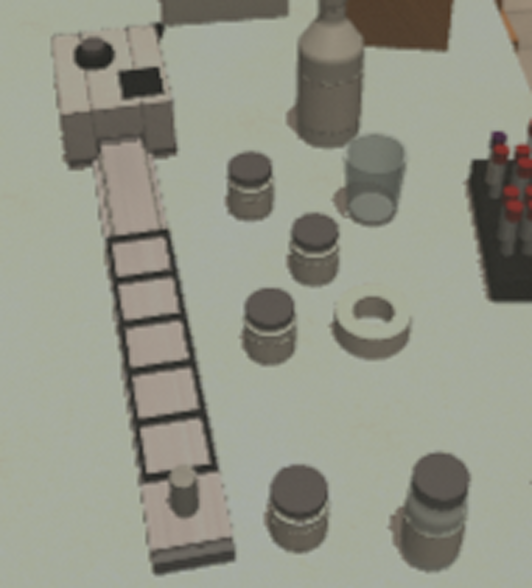

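The crops show five dark-rimmed nests in a row. The post is at the right-hand end, and the start button is the round one on the reader. Next I fit the rim rectangle, then grip one pot in place to find the camera-to-robot bias along the closing axis.

```bash
cat >> vis.py <<'E'
def nests(p,d):
    """rim rectangle -> centre of nest row, unit rail y axis"""
    W=cloud("top",d); dark=(p.max(2)<60)&(W[...,0]>.42)&(W[...,0]<.58)&(W[...,1]>-.28)&(W[...,1]<.18)&(W[...,2]<.06)
    k,L,S,C=cv2.connectedComponentsWithStats(dark.astype(np.uint8)); i=1+np.argmax(S[1:,4])
    v,u=np.nonzero(L==i); q=np.array([ray("top",a,.036) for a in zip(u,v)],np.float32)
    (c,(w,h),_)=r=cv2.minAreaRect(q*1000); b=cv2.boxPoints(r)
    e=max((b[1]-b[0],b[2]-b[1]),key=np.linalg.norm); e=e/np.linalg.norm(e)
    return np.array(c)/1000,e*np.sign(e[1]),(w,h)
def caps(d):
    b=blobs("top",d,.050,.068,150,xr=(.56,.72),yr=(-.4,.25)); return b[b[:,3]<330]
Z=[np.pi,0,0]
def down(yaw): return [np.pi,0,yaw]
E
python3 - <<'E'
from vis import *
np.set_printoptions(precision=4,suppress=True)
f=np.load("top0.npz");c,e,s=nests(f["p"],f["d"]);print("nest",c,e,s)
th=np.arctan2(-e[0],e[1]);yaw=np.pi/2+th;print("th",th)
k=caps(f["d"]);print(k[:,:3])
i=np.argmin(abs(k[:,1]+.07));P=k[i,:2]
move_gripper(.066)
move_to([*P,.14],down(yaw)); print(read_ee_pos(),read_contact_force())
p,d=camera("top")
move_straight([*P,.010],speed=.12)
move_gripper(.03); print("gap",read_finger_gap(),read_grasp_force(),read_ee_pos(),read_contact_force())
move_gripper(.066); move_straight([*P,.16],speed=.2); move_to([.45,.45,.25],down(yaw))
p,d=camera("top");cv2.imwrite("pics/top1.png",p[:,:,::-1]); np.savez("top1.npz",p=p,d=d)
print(caps(d)[:,:3],nests(p,d),read_time_s())
E
```

```text
nest [ 0.5069 -0.0853] [-0.1162  0.9932] (61.70132064819336, 292.56268310546875)
th 0.11649535
[[ 0.6633  0.0271  0.0585]
 [ 0.6072  0.1273  0.0586]
 [ 0.611  -0.0701  0.0584]
 [ 0.6174 -0.268   0.0584]]
[ 0.6111 -0.0693  0.1401] [-0.5522 -0.6287  0.2986]
gap 0.046225928048412655 62.06402319017798 [ 0.6121 -0.0703  0.0114] [0.2538 0.4825 5.6563]
[[ 0.6632  0.0272  0.0587]
 [ 0.6072  0.1275  0.0587]
 [ 0.6107 -0.0702  0.0581]
 [ 0.6174 -0.268   0.058 ]] (array([ 0.5069, -0.0853]), array([-0.1162,  0.9932], dtype=float32), (61.70132064819336, 292.56268310546875)) 8.15
```

```bash
cat > act.py <<'E'
from vis import *
C=np.array([.5069,-.0853]);E=np.array([-.1162,.9932]);YAW=np.pi/2+.1165
RX=np.array([.9932,.1162]);B=.0008*RX   # bias true - camera along rail x
def fz(): return np.mean([read_contact_force()[2] for _ in range(4)])
def pick(P):
    P=P+B; move_gripper(.066); move_to([*P,.14],down(YAW)); move_straight([*P,.010],speed=.15)
    move_gripper(.03); g=read_finger_gap(); move_straight([*P,.15],speed=.2); print("pick",P.round(4),"gap",g,read_finger_gap()); return g
def place(k):
    N=C+k*.058*E+B; move_to([*N,.15],down(YAW)); move_straight([*N,.060],speed=.2); f0=fz()
    move_straight([*N,.0385],speed=.04); print("place",k,"dF",fz()-f0,read_ee_pos().round(4))
    move_gripper(.062); move_straight([*N,.115],speed=.2)
def press(k):
    N=C+k*.058*E+B; move_gripper(0); move_straight([*N,.092],speed=.15); f0=fz(); z=.092
    while z>.070:
        z-=.001; move_straight([*N,z],speed=.04); f=fz()-f0
        if f>16: break
    print("press",k,"z",z,read_ee_pos()[2],"F",f); move_straight([*N,.14],speed=.2)
E
python3 - <<'E'
from act import *
p,d=camera("top");q=caps(d);P=q[np.argmin(abs(q[:,1]-.1275)),:2]
pick(P);place(2)
f0=fz();press(2)
move_to([.45,.45,.25],down(YAW))
p,d=camera("top");cv2.imwrite("pics/top2.png",cv2.resize(p[130:290,150:460,::-1],None,fx=2.5,fy=2.5));print(caps(d)[:,:3],blobs("top",d,.070,.098,100,xr=(.4,.56),yr=(-.3,.15))[:,:3],read_time_s())
E
```

```text
pick [0.6079 0.1272] gap 0.046360284523657584 0.04642373778049616
place 2 dF 14.016605571685108 [0.4941 0.0299 0.0396]
press 2 z 0.07699999999999999 0.07986300792621295 F 21.80452630795574
[[ 0.66314332  0.02723354  0.05862966]
 [ 0.61957486 -0.28375379  0.05807672]
 [ 0.61070465 -0.07021786  0.05807866]] [[0.49354777 0.03032458 0.08104253]] 21.5333
```

View pics/top2.png

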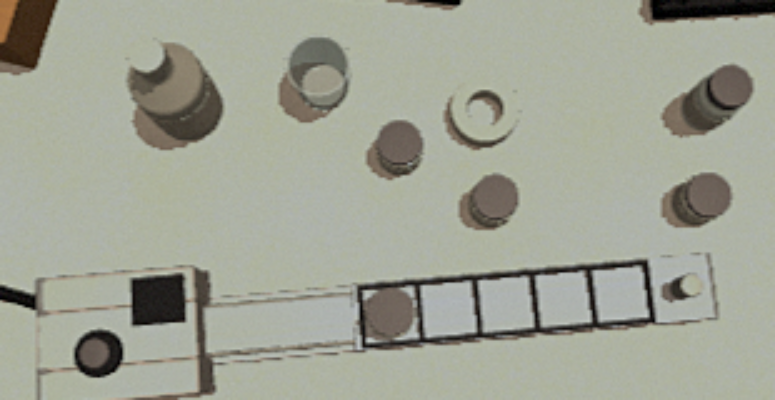

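The first pot is in nest k=2 with its cap top at 80 mm, so it is seated. The far pot, at about (708,197) in the crop, has been knocked aside to y=-0.284. I'll take a fresh image before each pick.

```bash
sed -i 's/\.0385/.0395/' act.py; python3 - <<'E'
from act import *
for k,y in((1,.027),(0,-.07),(-1,-.284)):
    p,d=camera("top");q=caps(d)
    if len(q)!=4-(2-k)  or abs(q[:,1]-y).min()>.03: print("odd",k,q[:,:3]); move_to([.45,.45,.25],down(YAW)); p,d=camera("top");q=caps(d); print(q[:,:3])
    P=q[np.argmin(abs(q[:,1]-y)),:2]
    g=pick(P)
    if g<.042: print("missed");break
    place(k);press(k);move_to([.45,.40,.25],down(YAW))
p,d=camera("top");cv2.imwrite("pics/top3.png",cv2.resize(p[130:290,150:460,::-1],None,fx=2.5,fy=2.5))
b=blobs("top",d,.070,.098,100,xr=(.4,.56),yr=(-.3,.15))[:,:3]
print(caps(d)[:,:3],b,[C+k*.058*E for k in(2,1,0,-1)],read_time_s())
E
```

```text
pick [0.6639 0.0273] gap 0.046284441539294785 0.04652970696813707
place 1 dF 5.698251002203338 [ 0.5008 -0.0276  0.0399]
press 1 z 0.07699999999999999 0.07991471934200785 F 20.034919595116985
pick [ 0.6115 -0.0701] gap 0.046539334290352515 0.046364782571499105
place 0 dF 5.509554575418384 [ 0.5075 -0.0851  0.0398]
press 0 z 0.07699999999999999 0.07990953580348922 F 21.257250701608854
pick [ 0.6204 -0.2837] gap 0.04629986128207258 0.04632768679486608
place -1 dF 7.356624059912832 [ 0.5143 -0.1427  0.04  ]
press -1 z 0.07699999999999999 0.07991964308230654 F 18.76288086645462Traceback (most recent call last):
  File "<stdin>", line 11, in <module>
  File "vis.py", line 31, in caps
    b=blobs("top",d,.050,.068,150,xr=(.56,.72),yr=(-.4,.25)); return b[b[:,3]<330]
                                                                       ~^^^^^
IndexError: too many indices for array: array is 1-dimensional, but 2 were indexed
```

View pics/top3.png

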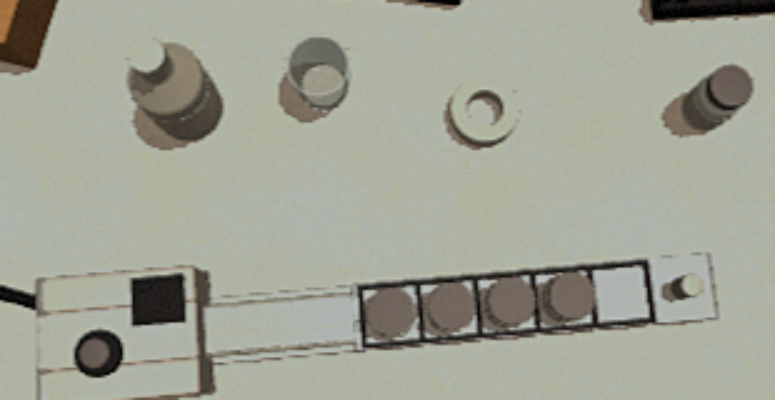

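All four pots are in nests with caps pressed (about (390,312), (450,306), (510,302) and (568,297) in the crop), and nothing else has moved. Next is the push.

```bash
python3 - <<'E'
from act import *
t0=read_time_s()
pt=lambda s:C+s*E+B
S0=-.1765-.022-.028; z=.046
move_to([.45,-.20,.25],down(YAW)); move_to([*pt(S0),.16],down(YAW)); move_straight([*pt(S0),z],speed=.15)
move_gripper(0)
f0=np.mean([read_contact_force() for _ in range(5)],0)[:2]@E
s=S0;log=[]
while s<S0+.165:
    s+=.0015; move_straight([*pt(s),z],speed=.03)
    f=-(np.mean([read_contact_force() for _ in range(2)],0)[:2]@E-f0)
    a=(read_ee_pos()[:2]-C-B)@E; log.append((round(a-S0,4),round(float(f),1)))
    if a>S0+.09 and f>14: break
print(log[::3],log[-4:]); wait(.5)
a=(read_ee_pos()[:2]-C-B)@E; print("pos",a-S0,read_contact_force())
move_straight([*pt(a-.03),z],speed=.05); move_straight([*pt(a-.03),.16],speed=.2); move_to([.45,-.15,.3],down(YAW)); move_to([.3,.45,.3],down(YAW))
p,d=camera("top");cv2.imwrite("pics/top4.png",cv2.resize(p[130:300,150:460,::-1],None,fx=2.5,fy=2.5))
q=nests(p,d);print(q,(q[0]-C)@E,blobs("top",d,.070,.098,100,xr=(.4,.56),yr=(-.3,.22)))
W=cloud("top",d);print("btn",blobs("top",d,.094,.115,30,xr=(.4,.56),yr=(.2,.4)),t0,read_time_s())
E
```

```text
[(np.float64(0.0016), 0.9), (np.float64(0.0061), 1.2), (np.float64(0.0106), 1.5), (np.float64(0.0151), 0.4), (np.float64(0.0196), 0.2), (np.float64(0.0241), 0.8), (np.float64(0.0285), 2.8), (np.float64(0.0304), 12.0), (np.float64(0.0349), 10.1), (np.float64(0.0423), 1.2), (np.float64(0.0467), 2.0), (np.float64(0.0512), 1.8), (np.float64(0.0557), 2.2), (np.float64(0.0602), 1.5), (np.float64(0.0647), 1.6), (np.float64(0.0692), 2.3), (np.float64(0.0737), 0.8), (np.float64(0.0782), 1.9), (np.float64(0.0827), 1.4), (np.float64(0.0872), 2.5), (np.float64(0.0917), 1.7), (np.float64(0.0962), 1.1), (np.float64(0.1007), 1.7), (np.float64(0.1052), 1.9), (np.float64(0.1097), 1.6), (np.float64(0.1142), 1.8), (np.float64(0.1187), 1.7), (np.float64(0.1232), 1.1), (np.float64(0.1258), 10.1)] [(np.float64(0.1247), 2.0), (np.float64(0.1257), 3.8), (np.float64(0.1258), 10.1), (np.float64(0.1259), 15.7)]
pos 0.12588333974844285 [ -1.24917183 -15.96898289  -6.12587159]
(array([0.49558405, 0.01303206]), array([-0.11478102,  0.99339074], dtype=float32), (61.679115295410156, 292.0419616699219)) 0.0989783146398926 [[ 4.58359541e-01  2.14128452e-01  8.04166110e-02  2.35000000e+02
   2.26374468e+02  2.67072340e+02]
 [ 5.01672967e-01 -4.33691770e-02  8.11598514e-02  3.04000000e+02
   3.36384868e+02  2.51608553e+02]
 [ 4.95027020e-01  1.42140881e-02  8.13599418e-02  3.01000000e+02
   3.12099668e+02  2.53727575e+02]
 [ 4.88322514e-01  7.07113084e-02  8.10526421e-02  3.04000000e+02
   2.88138158e+02  2.55907895e+02]
 [ 4.81797037e-01  1.28513351e-01  8.09288376e-02  3.06000000e+02
   2.63500000e+02  2.58003268e+02]]
btn [[4.47193706e-01 2.97753348e-01 1.02550060e-01 1.42000000e+02
  1.87211268e+02 2.70809859e+02]] 65.3833 95.8583
```

View pics/top4.png

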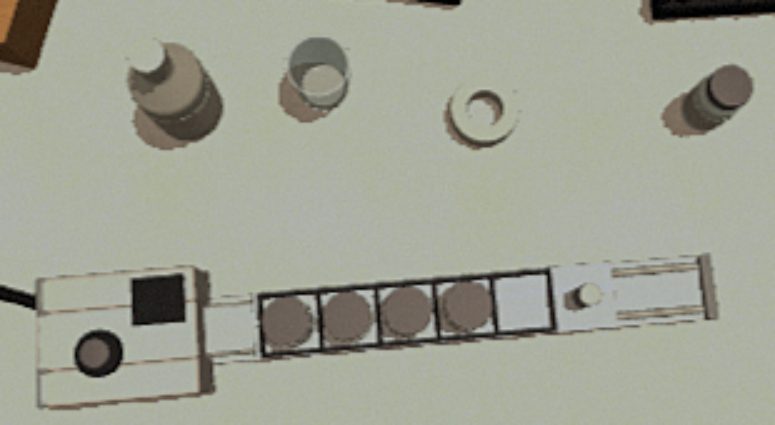

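The carriage is home: the end stop gave 16 N and the rim has travelled 99 mm. All pots are still in their nests, and the button is at about (98,353) in the crop. Now I press start.

```bash
python3 - <<'E'
from act import *
b=np.array([.4472,.2978])+B
move_gripper(0);move_to([*b,.16],down(YAW));move_straight([*b,.108],speed=.1);f0=fz();z=.108
while z>.091:
    z-=.001;move_straight([*b,z],speed=.04);f=fz()-f0
    if f>14:break
print(z,read_ee_pos(),f);wait(.2)
move_straight([*b,.18],speed=.15);move_to([.3,.45,.3],down(YAW));wait(.5)
p,d=camera("top");q=nests(p,d);print((q[0]-C)@E,blobs("top",d,.070,.098,250,xr=(.4,.56),yr=(-.3,.19))[:,:3],read_time_s())
E
```

```text
0.09399999999999999 [0.44826551 0.29800038 0.09581459] 16.091619901517394
0.09898276828369142 [[ 0.50185687 -0.04342535  0.08088986]
 [ 0.49489191  0.01418488  0.08130184]
 [ 0.48834143  0.07097174  0.08114707]
 [ 0.48184257  0.12829906  0.08088238]] 103.6833
```

The button went down the full 6 mm against a firm stop, and the pots and carriage have not moved.

```bash
python3 -c "
from plant import *
print(job_done())"
```

```text
the job is handed in; nothing more can be done
None
```

I handed the job in at about 104 s. All four pots are in nests with their caps pressed down, the carriage is against its end stop (about 99 mm of travel) and the start button was pressed and released, but the hand-in returned no verdict.

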